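# Feel along the grounding springs of an open appliance

### The arm

A 7-joint arm with a two-finger parallel gripper is mounted at the origin on the work surface. World frame = base frame: x ahead of the robot, y to its left, z up, the work surface at z = 0. Lengths are in m, angles in rad, forces in N, time in s.
With the tool pointing down it reaches from about 0.4 to 0.85 m from the base axis. Payload 4.5 kg.
Tool frame: the origin (TCP) lies at the very end of the fingers, on their centre line; the grasp point (between the pads) lies 19 mm behind it; z points along the fingers, y is the line along which they close (so a half turn about z gives the same grasp; the last joint's range is limited). The gripper opens to 88 mm and grips with 3 to 60 N. Pads are 18 mm wide; open, the fingers measure 123 mm over their backs; the gripper's body (75 mm by 187 mm) begins 45 mm behind the grasp point.
Start: joints at [1.192, 0.689, -0.195, 1.565, 0.157, 0.902, -0.215], TCP at [0.251, -0.573, 0.239] pointing down, gripper open.
Joint ranges: [-3.01, 3.01], [-0.46, 2.08], [-1.47, 1.51], [0.13, 2.56], [-1, 4.14], [0.04, 2.09], [-2.66, 2.66]. Speed limits (rad/s): [2.57, 2.57, 3.14, 3.14, 3.14, 3.14, 3.14].

### API

Orientations are given as a unit quaternion [x, y, z, w].
In Python, from plant import r gives the robot as it stands. The module is installed in compiled form; this text tells all that it offers.
- The arm moves only by the shell command python3 -m pendant 'ROWS' [FORCE]. ROWS is JSON, one flat list of numbers, 7 for each row, row after row: the opening, from 0 (shut) to 1 (fully open), then the shift along the tool's x, y, z scaled (see below), then the turn, a rotation vector about the tool's x, y, z scaled (see below). A call has 1 to 12 rows; each row is the pose to reach, as a shift and turn from the pose commanded when the call began, along the tool's axes at that moment; what a row does not reach only later rows make up. The controller multiplies each number of a shift by 0.15 m and each number of a turn by pi/2 rad. A row lasts 1/10 s, in which the tool goes at most 50 mm and 8.59 degrees, less where a joint would pass 70% of its speed; a pose out of reach is approached as far as the arm can. A call with a number of a shift or a turn outside -1 to 1 is refused whole. A call with a gripper value outside its range is refused whole. The fingers move at their own pace and stop on an object; FORCE is the grip in N (left out, the last holds). Time passes only in rows, so rows that repeat a pose let the fingers close. It gives the time, the measured TCP pose, the force, the opening and the grip force at its end, in the units of the state.
- r.get_state(): the state, without advancing time (a new reading comes with each control period).
- r.snapshot(name): name is "side" or "top"; returns a dict with "img" (480x640x3 uint8, red, green, blue), "mtx" (3x3 intrinsics, pixels), "cam_to_world" (4x4, takes a point from camera to world coordinates). Camera axes: x right, y up, looking along -z (the intrinsics and any distortion apply to the point x, -y, -z); pixel columns grow to the right and rows downward; lengths in m; the calibration is good to about 2 mm. A picture is of the moment at which its call begins. There is no depth.
- r.finish_job(): hands the job in; it is judged then, once.
The state is a dict: "clock": time; "q": joint angles; "qd": joint speeds; "joint_torque": joint torques, N m; "tool_pos": TCP position; "eef_rot": TCP orientation; "contact_force": force on the tool from outside, world axes, zero at the start; "moment": the same for the moment, N m; "opening": opening from 0.0 (shut) to 1.0 (fully open); "finger_force": force on a finger pad.
Only numpy, scipy, OpenCV 4.12 (cv2) and the standard library are available. Lean on these libraries where they do the work, as an engineer would, in place of code of your own. Each camera call takes 0.05 s, during which the arm holds its last target. There are 200 camera calls.

### The job

The lid of the black network appliance on the pink foam is off: check the row of six small steel grounding springs on its rim by running a fingertip over them. Start with the spring next to the round thumbscrew and go along the row in order to the one next to the flat square lug, gently pressing each spring down a few millimetres and flattening none, then take your hand away so that they all stand up again. Pick nothing up, and leave everything lying around where it is.

Things in the scene. Friction and masses are not known exactly. Their poses are not given: they have to be found in the camera images.
- chassis: Open black network appliance without lid, 220 (x) x 340 (y) x 44 mm high, fast on a pink foam board 340 x 480 x 20 mm. Origin: on the table under the appliance's centre; z up, y along its long sides. The springs stand on the flat dark-steel rim, 30 mm wide, of the long side facing the robot: middle of rim and row x = -100 mm, rim's top z = 64 mm. The built-in parts inside stay below it.
- spring1_top (a point): Top of the first of six equal bent steel leaf springs in a straight row on the rim: appliance x -100, y +100, z 74 mm. Each is a low bridge, 36 mm along the row, 16 mm wide; flat crown 6 mm long, 10 mm over the rim, ends sloping down at 28 degrees, so a fingertip can slide from one to the next. One every 40 mm: y = 100, 60, 20, -20, -60, -100 mm. The point sinks with the spring.
- spring6_top (a point): Middle of the top of the last spring, at the appliance's x = -100, y = -100, z = 74 mm (unpressed). The six numbers are fixed to the appliance and do not say where to begin: the thumbscrew does.
- thumbscrew: Round knurled steel thumbscrew, 22 mm across and 20 mm high, standing on the rim in line with the row, 45 mm beyond the crown of the spring at one end of it (either end, y = +145 or -145 mm; it changes from run to run). It is fixed. Origin: centre of its underside, on the rim.
- lug: Flat square steel lug, 20 x 20 x 6 mm, fixed on the rim in line with the row, 45 mm beyond the crown at the other end. Origin: centre of its underside, on the rim.
- heatsink: Bystander: loose finned aluminium heat sink, 40 x 44 x 46 mm, inside the appliance beside the row; its top is level with the spring crowns, its near face at least 30 mm from the row's centre line. Origin: centre of its underside.
- screwdriver: Bystander: screwdriver, 170 mm, black handle, lying on the foam in front of the appliance. Origin: near its middle, at its underside.
- fan: Bystander: loose black fan module, 40 x 40 x 38 mm, on the foam at one end of the appliance. Origin: centre of its underside.
- screw_cup: Bystander: small steel bowl for screws, 52 mm across, 35 mm high, on the foam at the other end. Origin: centre of its underside.
- tape: Bystander: cardboard tape ring, 90 mm across, 30 mm high, on the table to the left. Origin: centre of its underside.
- cleaner: Bystander: white cleaner bottle, 60 mm across, 160 mm high, on the table to the right. Origin: centre of its underside.
- drive: Bystander: flat steel disk drive, 100 x 70 x 15 mm, lying on the table to the right, near the robot. Origin: centre of its underside.
- spring1 (a joint): How far spring 1 is pressed straight down, in m: 0 standing free, 0.008 flattened. It springs back by itself when let go, at about 0.5 N per mm (all six alike).
- spring2 (a joint): How far spring 2 is pressed straight down, in m: 0 standing free, 0.008 flattened. Its crown is at the appliance's y = 60 mm.
- spring3 (a joint): How far spring 3 is pressed straight down, in m: 0 standing free, 0.008 flattened. Its crown is at the appliance's y = 20 mm.
- spring4 (a joint): How far spring 4 is pressed straight down, in m: 0 standing free, 0.008 flattened. Its crown is at the appliance's y = -20 mm.
- spring5 (a joint): How far spring 5 is pressed straight down, in m: 0 standing free, 0.008 flattened. Its crown is at the appliance's y = -60 mm.
- spring6 (a joint): How far spring 6 is pressed straight down, in m: 0 standing free, 0.008 flattened. Its crown is at the appliance's y = -100 mm.

How it is judged:
On the way, in this order (a step that is already met when the one before it is completed fails the run):
1. spring number 1, counted from the thumbscrew, is pressed down more than 1 mm, and the next one is not (((y of thumbscrew in the frame of chassis above 0 m and value of joint spring1 above 0.001 m and value of joint spring2 below 0.001 m) or (y of thumbscrew in the frame of chassis below 0 m and value of joint spring6 above 0.001 m and value of joint spring5 below 0.001 m))).
2. spring number 2, counted from the thumbscrew, is pressed down more than 1 mm, and the next one is not (((y of thumbscrew in the frame of chassis above 0 m and value of joint spring2 above 0.001 m and value of joint spring3 below 0.001 m) or (y of thumbscrew in the frame of chassis below 0 m and value of joint spring5 above 0.001 m and value of joint spring4 below 0.001 m))).
3. spring number 3, counted from the thumbscrew, is pressed down more than 1 mm, and the next one is not (((y of thumbscrew in the frame of chassis above 0 m and value of joint spring3 above 0.001 m and value of joint spring4 below 0.001 m) or (y of thumbscrew in the frame of chassis below 0 m and value of joint spring4 above 0.001 m and value of joint spring3 below 0.001 m))).
4. spring number 4, counted from the thumbscrew, is pressed down more than 1 mm, and the next one is not (((y of thumbscrew in the frame of chassis above 0 m and value of joint spring4 above 0.001 m and value of joint spring5 below 0.001 m) or (y of thumbscrew in the frame of chassis below 0 m and value of joint spring3 above 0.001 m and value of joint spring2 below 0.001 m))).
5. spring number 5, counted from the thumbscrew, is pressed down more than 1 mm, and the next one is not (((y of thumbscrew in the frame of chassis above 0 m and value of joint spring5 above 0.001 m and value of joint spring6 below 0.001 m) or (y of thumbscrew in the frame of chassis below 0 m and value of joint spring2 above 0.001 m and value of joint spring1 below 0.001 m))).
6. spring number 6, counted from the thumbscrew, is pressed down more than 1 mm (((y of thumbscrew in the frame of chassis above 0 m and value of joint spring6 above 0.001 m) or (y of thumbscrew in the frame of chassis below 0 m and value of joint spring1 above 0.001 m))).
At the end, for the whole second after the job is handed in: All six springs have been pressed in order from the thumbscrew end, and now stand free again (each within 0.8 mm of its rest height); every loose thing is within 15 mm of where it began (value of joint each of spring1, spring2, spring3, spring4, spring5, spring6 below 0.0008 m and distance of each of heatsink, screwdriver, fan, screw_cup, tape, cleaner, drive from where it was at the start of the episode below 0.015 m); the robot touches nothing.
It fails at once if a spring is flattened (pressed down more than 7 mm of its 8) (value of joint any of spring1, spring2, spring3, spring4, spring5, spring6 above 0.007 m).
It fails at once if the appliance or its springs are pressed hard (more than 20 N) (contact force between the arm and chassis above 20 N).
It fails at once if a loose thing is lifted, carried or pushed more than 15 mm from its place (distance of any of heatsink, screwdriver, fan, screw_cup, tape, cleaner, drive from where it was at the start of the episode above 0.015 m).
It also fails if it takes over 43 s, if anything falls off the work surface, if the arm or the gripper's body presses on something with over 40 N, if the wrist force passes 120 N, or if a joint passes its speed limit or range.

## Working session

There is one attempt and no reset: what is moved stays moved. The work goes in short steps, Python scripts to look and compute and a shell command to move; the robot and the scene stay as the last step left them, time stands still between calls to the robot, and variables do not carry over. Pictures are saved under pics/ and viewed, at most 10 in all, crops included, and the job is handed in when it is done.

```bash
mkdir -p pics
python3 - <<'E'
from plant import r
import cv2,pickle
s=r.get_state();print(s['clock'],s['tool_pos'],s['eef_rot'],s['contact_force'],s['opening'])
for n in("top","side"):
    d=r.snapshot(n);pickle.dump(d,open(n+'.pkl','wb'));cv2.imwrite(f'pics/{n}0.png',d['img'][:,:,::-1]);print(d['mtx'],d['cam_to_world'],d.keys())
E
```

```text
0.0 [ 0.25042643 -0.57193328  0.23791441] [ 9.78768448e-01  2.04966969e-01 -2.46361686e-04 -8.97370646e-04] [-0.03282794 -1.30523957  1.37644702] 1.0004353050287254
[[566.67071677   0.         314.76866244]
 [  0.         566.67071677 235.64261322]
 [  0.           0.           1.        ]] [[-0.01152069  0.99636942 -0.0843519   0.40085705]
 [-0.99973401 -0.01316289 -0.01893823 -0.03360231]
 [-0.01997978  0.08411128  0.99625604  1.518277  ]
 [ 0.          0.          0.          1.        ]] dict_keys(['img', 'mtx', 'cam_to_world'])
[[475.80819328   0.         326.21215578]
 [  0.         475.80819328 233.6641911 ]
 [  0.           0.           1.        ]] [[-0.71294915  0.47889701 -0.51221203 -0.18350401]
 [-0.70105106 -0.47096612  0.53546086  0.69270808]
 [ 0.01519609  0.74084315  0.67150615  1.00051483]
 [ 0.          0.          0.          1.        ]] dict_keys(['img', 'mtx', 'cam_to_world'])
```

View pics/top0.png

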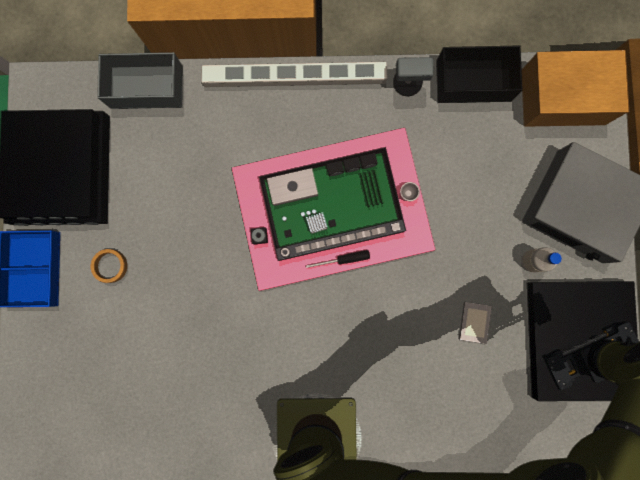

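View pics/side0.png

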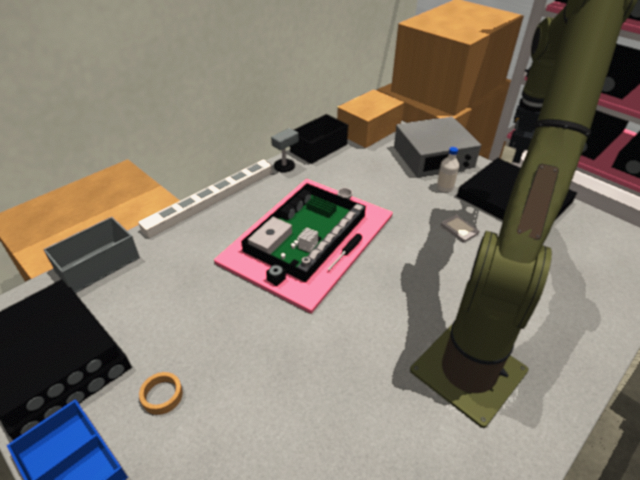

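Top view: the appliance is on pink foam at about (333,205). The row runs along the near rim from (285,252), which looks round (thumbscrew), to (396,227), which looks square (lug). I'll zoom in to check and measure.

```bash
cat > h.py <<'E'
import numpy as np
def ray(d,u,v,z):
    M=d['cam_to_world'];K=d['mtx']
    c=np.array([(u-K[0,2])/K[0,0],-(v-K[1,2])/K[1,1],-1.]);w=M[:3,:3]@c;o=M[:3,3]
    return o+w*(z-o[2])/w[2]
def proj(d,P):
    M=d['cam_to_world'];K=d['mtx'];c=M[:3,:3].T@(np.asarray(P)-M[:3,3])
    return np.array([K[0,2]+K[0,0]*c[0]/-c[2],K[1,2]-K[1,1]*c[1]/-c[2]])
E
python3 - <<'E'
import pickle,cv2,numpy as np
from h import *
t=pickle.load(open('top.pkl','rb'));s=pickle.load(open('side.pkl','rb'))
a=cv2.resize(t['img'][200:275,260:420],(800,375),interpolation=cv2.INTER_CUBIC)
b=cv2.resize(s['img'][190:290,240:400],(360,225),interpolation=cv2.INTER_CUBIC)
o=np.zeros((600,800,3),np.uint8);o[:375]=a;o[375:,:360]=b
cv2.imwrite('pics/zoom.png',o[:,:,::-1])
for n,d in(('top',t),('side',s)):
    i=d['img'].astype(int);m=((i[...,0]-i[...,1]>50)&(i[...,2]-i[...,1]>15)).astype(np.uint8)
    k,l,st,_=cv2.connectedComponentsWithStats(m);
    c=[j for j in range(1,k) if st[j,4]>150]
    p=np.vstack([np.argwhere(l==j)[:,::-1] for j in c if abs(st[j,0]+st[j,2]/2-320)<150]).astype(np.float32)
    h=cv2.convexHull(p.reshape(-1,1,2))
    w=np.array([ray(d,u,v,.02)[:2] for u,v in h[:,0]],np.float32)
    print(n,cv2.minAreaRect(w),cv2.boxPoints(cv2.minAreaRect(w)))
for u,v in((285,252),(396,227)): print(ray(t,u,v,.075))
E
```

```text
top ((0.6008625030517578, -0.05176892876625061), (0.3376616835594177, 0.4769783318042755), 12.3381929397583) [[ 0.3849703   0.14513591]
 [ 0.48689187 -0.32082585]
 [ 0.8167547  -0.24867377]
 [ 0.71483314  0.21728799]]
side ((0.5986884832382202, -0.045898646116256714), (0.34041595458984375, 0.48028725385665894), 12.286016464233398) [[ 0.3812781   0.15252621]
 [ 0.48347932 -0.31676126]
 [ 0.81609887 -0.2443235 ]
 [ 0.71389765  0.22496396]]
[0.48215598 0.0703239  0.075     ]
[ 0.54245523 -0.21378504  0.075     ]
```

View pics/zoom.png

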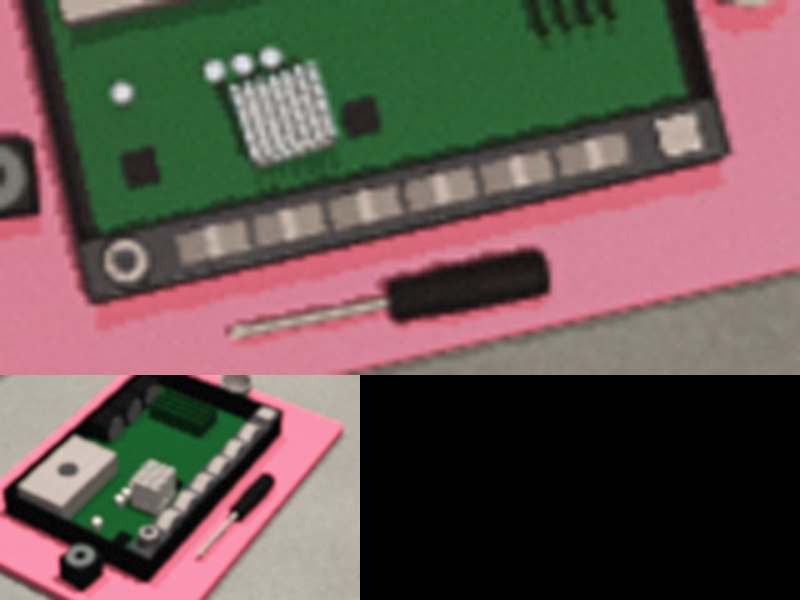

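Zoomed: the round thumbscrew is at the left end (zoom 127,260) and the square lug at the right end (678,133). The six crowns are the bright bands between them, and the heat sink sits behind the 2nd and 3rd springs.

Run:
```python
import pickle,numpy as np
from h import *
from scipy.spatial.transform import Rotation as R
from plant import r
t=pickle.load(open('top.pkl','rb'));s=pickle.load(open('side.pkl','rb'))
z=np.array([(213,240),(290,223),(365,205),(441,187),(519,168),(597,150)])
P=np.array([ray(t,260+(a+.5)/5-.5,200+(b+.5)/5-.5,.074) for a,b in z])
print(P.round(4),np.linalg.norm(np.diff(P,axis=0),axis=1))
c=P.mean(0);d=np.linalg.svd(P-c)[2][0][:2];d=d*np.sign(-d[1]);print('dir',d,np.degrees(np.arctan2(d[1],d[0])))
A=np.array([c[:2]-d*.1,c[:2]+d*.1]);print('crown1,6',A)
for k,(u,v,h) in {'screw':(127,260,.084),'lug':(678,133,.070)}.items():
    q=ray(t,260+u/5-.4,200+v/5-.4,h)[:2]-c[:2];print(k,q@d,q@[-d[1],d[0]])
# appliance frame from foam, side proj of crowns
print('side px of crowns',[proj(s,[*a,.074]).round(1) for a in A], 'zoomed',[((proj(s,[*a,.074])-[240,190])*2.25+[0,375]).round() for a in A])
st=r.get_state();M=R.from_quat(st['eef_rot']).as_matrix();print(M.round(3))
print('shift units', (M.T@(np.array([*A[0],.14])-st['tool_pos'])/.15).round(3))
T=np.column_stack([[*d,0],[d[1],-d[0],0],[0,0,-1]])
for sg in(1,-1): print('turn',(R.from_matrix(M.T@(T*[sg,sg,1])).as_rotvec()/(np.pi/2)).round(3))
```

```text
[[ 0.4929  0.0263  0.074 ]
 [ 0.5011 -0.0131  0.074 ]
 [ 0.5098 -0.0516  0.074 ]
 [ 0.5185 -0.0905  0.074 ]
 [ 0.5278 -0.1305  0.074 ]
 [ 0.5365 -0.1704  0.074 ]] [0.04029243 0.03941    0.03990689 0.04102167 0.04090005]
dir [ 0.2175743  -0.97604376] -77.43339997824525
crown1,6 [[ 0.49268029  0.02597209]
 [ 0.53619515 -0.16923666]]
screw -0.14482878879785072 -0.00026809756381026423
lug 0.14406575036465438 -0.0007689273107511635
side px of crowns [array([315.9, 251.1]), array([351.5, 212.6])] zoomed [array([171., 512.]), array([251., 426.])]
[[ 0.916  0.401 -0.001]
 [ 0.401 -0.916  0.001]
 [-0.    -0.002 -1.   ]]
shift units [ 3.079 -3.002  0.658]
turn [-1.000e-03  1.000e-03  1.123e+00]
turn [-0.001 -0.001 -0.877]
```

The measurements agree with the given geometry: spacing is about 40 mm, and the screw and lug are at ±145 mm on the row line. I'll move towards a point above crown 1 with the fingers shut.

```bash
cat > g.py <<'E'
import sys,numpy as np
from scipy.spatial.transform import Rotation as R
from plant import r
# target: distance along row from crown 1 (mm), lateral, height z
C=np.array([.49268,.02597]);a=np.radians(-77.5);d=np.array([np.cos(a),np.sin(a)]);n=np.array([-d[1],d[0]])
al,la,z=[float(x)/1000 for x in sys.argv[1:4]]
s=r.get_state();M=R.from_quat(s['eef_rot']).as_matrix();p=s['tool_pos']
T=np.column_stack([[*-d,0],[*n,0],[0,0,-1]])
if np.linalg.det(T)<0:T[:,1]*=-1
q=(p[:2]-C)
print('t',s['clock'],'along/lat/z',(q@d*1000).round(1),(q@n*1000).round(1),(p[2]*1000).round(1),'F',s['contact_force'].round(2),'op',round(s['opening'],3))
print('shift',(M.T@(np.array([*(C+al*d+la*n),z])-p)/.15).round(3),'turn',(R.from_matrix(M.T@T).as_rotvec()/(np.pi/2)).round(3))
E
python3 -m pendant '[0,1,-1,0,0,0,-0.4, 0,1,-1,0,0,0,-0.4, 0,1,-1,0,0,0,-0.4, 0,1,-1,0,0,0,-0.4, 0,1,-1,0,0,0,-0.4, 0,1,-1,0,0,0,-0.4]' 10; python3 g.py 0 0 140
```

```text
clock: 0.7
tool_pos: [0.3289, -0.373, 0.2389]
eef_rot: [0.867, 0.499, 0.0, -0.0]
contact_force: [-0.2, -0.1, 0.0]
opening: 0.478
finger_force: 0.0
t 0.7 along/lat/z 354.1 -246.3 238.9 F [-0.21 -0.08  0.01] op 0.478
shift [ 2.848 -0.39   0.661] turn [-0.    -0.001 -0.474]
```

```bash
python3 -m pendant '[0,1,-0.1,0,0,0,-0.474, 0,1,-0.1,0,0,0,-0.474, 0,1,-0.1,0,0,0,-0.474, 0,1,-0.1,0,0,0,-0.474, 0,1,-0.1,0,0,0,-0.474,0,1,-0.1,0,0,0,-0.474]'; python3 g.py 0 0 140
```

```text
clock: 1.3
tool_pos: [0.3907, -0.2399, 0.2383]
eef_rot: [0.629, 0.778, -0.0, 0.0]
contact_force: [-0.9, -0.2, 0.5]
opening: 0.007
finger_force: 0.0
t 1.3 along/lat/z 237.5 -157.1 238.3 F [-0.86 -0.15  0.5 ] op 0.007
shift [1.59  1.037 0.655] turn [-0.     0.    -0.004]
```

```bash
python3 -m pendant '[0,1,0.65,0,0,0,-0.004, 0,1,0.65,0,0,0,-0.004, 0,1,0.65,0,0,0,-0.004, 0,1,0.65,0,0,0,-0.004, 0,1,0.65,0,0,0,-0.004]'; python3 -m pendant '[0,0.59,0.387,0,0,0,0, 0,0.59,0.387,0,0,0,0, 0,0.59,0.387,0.65,0,0,0, 0,0.59,0.387,0.65,0,0,0, 0,0.59,0.387,0.65,0,0,0, 0,0.59,0.387,0.65,0,0,0]';python3 g.py 0 0 100
```

```text
clock: 1.8
tool_pos: [0.4566, -0.0674, 0.2391]
eef_rot: [0.625, 0.781, 0.002, 0.001]
contact_force: [0.0, -0.7, 0.4]
opening: 0.008
finger_force: 0.0
clock: 2.4
tool_pos: [0.4913, 0.0265, 0.1412]
eef_rot: [0.626, 0.779, -0.001, -0.0]
contact_force: [-0.8, -0.6, 0.6]
opening: 0.002
finger_force: 0.0
t 2.4 along/lat/z -0.8 -1.2 141.2 F [-0.82 -0.58  0.6 ] op 0.002
shift [-0.005  0.009  0.275] turn [-0.001  0.001 -0.001]
```

```bash
python3 -m pendant '[0,-0.005,0.009,0.2,0,0,0, 0,-0.005,0.009,0.3,0,0,0, 0,-0.005,0.009,0.34,0,0,0, 0,-0.005,0.009,0.34,0,0,0, 0,-0.005,0.009,0.34,0,0,0]'; python3 g.py 0 0 74
python3 - <<'E'
from plant import r
import cv2,numpy as np,pickle
from h import *
st=r.get_state();o=[]
for n in("top","side"):
    d=r.snapshot(n);pickle.dump(d,open(n+'1.pkl','wb'));x,y=proj(d,st['tool_pos']).astype(int);print(n,x,y)
    i=d['img'][y-50:y+50,x-66:x+67];o.append(cv2.resize(i,(400,300),interpolation=cv2.INTER_CUBIC))
cv2.imwrite('pics/c1.png',np.hstack(o)[:,:,::-1])
for k in range(3): print(r.get_state()['contact_force'].round(2))
E
```

```text
clock: 2.9
tool_pos: [0.494, 0.0277, 0.0918]
eef_rot: [0.625, 0.78, 0.001, 0.001]
contact_force: [0.7, -1.0, 0.2]
opening: 0.005
finger_force: 0.0
t 2.9 along/lat/z -1.4 1.6 91.8 F [ 0.75 -1.01  0.23] op 0.005
shift [-0.009 -0.011  0.119] turn [0.002 0.    0.001]
top 301 246
side 315 246
[-0.29  0.    0.48]
[-0.29  0.    0.48]
[-0.29  0.    0.48]
```

View pics/c1.png

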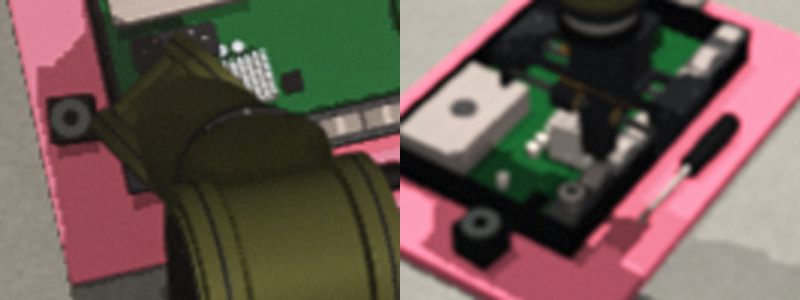

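The side view shows the shut fingertips just above the first spring, beside the thumbscrew (572,190). Readings are noisy, so I'll average over several control periods.

```bash
cat > avg.py <<'E'
import numpy as np,sys
from plant import r
from g0 import C,d,n
S=[]
for k in range(int(sys.argv[1])):
    r.snapshot('side');s=r.get_state();S.append([*s['tool_pos'],*s['contact_force']])
S=np.array(S);m=S.mean(0);q=m[:2]-C
print('t',s['clock'],'along/lat/z mm',(q@d*1000).round(1),(q@n*1000).round(1),(m[2]*1000).round(2),'F',m[3:].round(2),'sd',S.std(0).round(4))
E
cat > g0.py <<'E'
import numpy as np
C=np.array([.49268,.02597]);a=np.radians(-77.5);d=np.array([np.cos(a),np.sin(a)]);n=np.array([-d[1],d[0]])
E
python3 avg.py 16
```

```text
t 3.8 along/lat/z mm -2.0 0.7 90.42 F [-0.23 -0.28  0.05] sd [2.000e-04 0.000e+00 4.000e-04 4.805e-01 6.099e-01 4.597e-01]
```

```bash
python3 -m pendant '[0,-0.013,-0.004,0.05,0,0,0, 0,-0.013,-0.004,0.09,0,0,0, 0,-0.013,-0.004,0.105,0,0,0, 0,-0.013,-0.004,0.115,0,0,0, 0,-0.013,-0.004,0.12,0,0,0]'; python3 avg.py 16
```

```text
clock: 4.3
tool_pos: [0.4923, 0.0259, 0.072]
eef_rot: [0.625, 0.781, -0.0, -0.0]
contact_force: [-1.6, -0.7, 1.6]
opening: 0.002
finger_force: 0.6
t 5.1 along/lat/z mm -0.1 -0.0 72.27 F [-0.62 -0.07  1.13] sd [1.000e-04 1.000e-04 1.000e-04 4.522e-01 5.851e-01 5.039e-01]
```

```bash
python3 -m pendant '[0,0,0,0.005,0,0,0, 0,0,0,0.01,0,0,0]'; python3 avg.py 16
```

```text
clock: 5.3
tool_pos: [0.4927, 0.0261, 0.0707]
eef_rot: [0.625, 0.781, 0.0, 0.0]
contact_force: [-0.7, -0.8, 1.5]
opening: 0.005
finger_force: 0.9
t 6.1 along/lat/z mm -0.1 0.1 70.72 F [-0.5   0.18  1.84] sd [0.     0.     0.     0.4942 0.4219 0.4474]
```

```bash
python3 -m pendant '[0,-0.05,0,0,0,0,0, 0,-0.09,0,0,0,0,0, 0,-0.13,0,0,0,0,0, 0,-0.17,0,0,0,0,0, 0,-0.21,0,0,0,0,0, 0,-0.25,0,0,0,0,0, 0,-0.267,0,0,0,0,0, 0,-0.267,0,0,0,0,0]'; python3 avg.py 10
```

```text
clock: 6.9
tool_pos: [0.5016, -0.0143, 0.0707]
eef_rot: [0.625, 0.78, -0.0, 0.0]
contact_force: [-0.6, -1.5, 1.7]
opening: 0.01
finger_force: 0.9
t 7.4 along/lat/z mm 40.3 -0.0 70.72 F [ 0.53 -0.98  1.75] sd [1.000e-04 3.000e-04 0.000e+00 6.452e-01 5.049e-01 4.242e-01]
```

Spring 2 is pressed about 3.5 mm with no sideways drift. On to springs 3 and 4.

```bash
python3 -m pendant '[0,-0.05,0,0,0,0,0, 0,-0.09,0,0,0,0,0, 0,-0.13,0,0,0,0,0, 0,-0.17,0,0,0,0,0, 0,-0.21,0,0,0,0,0, 0,-0.25,0,0,0,0,0, 0,-0.267,0,0,0,0,0, 0,-0.267,0,0,0,0,0]'; python3 avg.py 10;  python3 -m pendant '[0,-0.05,0,0,0,0,0, 0,-0.09,0,0,0,0,0, 0,-0.13,0,0,0,0,0, 0,-0.17,0,0,0,0,0, 0,-0.21,0,0,0,0,0, 0,-0.25,0,0,0,0,0, 0,-0.267,0,0,0,0,0, 0,-0.267,0,0,0,0,0]'; python3 avg.py 10
```

```text
clock: 8.2
tool_pos: [0.5104, -0.0533, 0.0708]
eef_rot: [0.625, 0.78, -0.0, 0.0]
contact_force: [0.6, -1.6, 1.8]
opening: 0.009
finger_force: 0.9
t 8.7 along/lat/z mm 80.4 0.2 70.75 F [ 0.16 -1.12  1.69] sd [1.000e-04 3.000e-04 0.000e+00 4.357e-01 4.069e-01 5.508e-01]
clock: 9.5
tool_pos: [0.5191, -0.0926, 0.0707]
eef_rot: [0.625, 0.78, -0.001, 0.0]
contact_force: [0.8, -1.3, 1.1]
opening: 0.006
finger_force: 0.9
t 10.0 along/lat/z mm 120.5 0.2 70.75 F [ 0.35 -1.21  1.66] sd [0.000e+00 4.000e-04 0.000e+00 4.742e-01 3.761e-01 4.093e-01]
```

```bash
python3 -m pendant '[0,-0.05,0,0,0,0,0, 0,-0.09,0,0,0,0,0, 0,-0.13,0,0,0,0,0, 0,-0.17,0,0,0,0,0, 0,-0.21,0,0,0,0,0, 0,-0.25,0,0,0,0,0, 0,-0.267,0,0,0,0,0, 0,-0.267,0,0,0,0,0]'; python3 avg.py 10;  python3 -m pendant '[0,-0.05,0,0,0,0,0, 0,-0.09,0,0,0,0,0, 0,-0.13,0,0,0,0,0, 0,-0.17,0,0,0,0,0, 0,-0.21,0,0,0,0,0, 0,-0.25,0,0,0,0,0, 0,-0.267,0,0,0,0,0, 0,-0.267,0,0,0,0,0]'; python3 avg.py 10
```

```text
clock: 10.8
tool_pos: [0.528, -0.1317, 0.0708]
eef_rot: [0.625, 0.78, -0.0, 0.001]
contact_force: [0.3, -1.5, 1.5]
opening: 0.007
finger_force: 0.9
t 11.3 along/lat/z mm 160.5 0.4 70.78 F [ 0.29 -1.1   1.37] sd [1.000e-04 4.000e-04 0.000e+00 5.397e-01 4.378e-01 5.163e-01]
clock: 12.1
tool_pos: [0.5368, -0.1708, 0.0708]
eef_rot: [0.625, 0.78, -0.0, 0.001]
contact_force: [0.3, -0.9, 1.5]
opening: 0.005
finger_force: 0.9
t 12.6 along/lat/z mm 200.6 0.6 70.8 F [ 0.46 -0.91  1.6 ] sd [1.000e-04 4.000e-04 0.000e+00 4.193e-01 3.421e-01 4.039e-01]
```

Spring 6 is pressed. Now lift straight up and check.

```bash
python3 -m pendant '[0,0,0,-0.05,0,0,0, 0,0,0,-0.2,0,0,0, 0,0,0,-0.5,0,0,0, 0,0,0,-0.9,0,0,0, 0,0,0,-0.9,0,0,0, 0,0,0,-0.9,0,0,0, 0,0,0,-0.9,0,0,0]'; python3 avg.py 10
python3 - <<'E'
from plant import r
import cv2
i=r.snapshot('side')['img'][170:320,220:420];cv2.imwrite('pics/end.png',cv2.resize(i,(800,600),interpolation=cv2.INTER_CUBIC)[:,:,::-1])
E
```

```text
clock: 13.3
tool_pos: [0.5356, -0.1693, 0.2048]
eef_rot: [0.625, 0.781, -0.001, -0.001]
contact_force: [-0.1, 0.1, -0.4]
opening: 0.006
finger_force: 0.0
t 13.8 along/lat/z mm 199.9 -0.1 204.59 F [ 0.17  0.3  -0.3 ] sd [5.000e-04 0.000e+00 5.000e-04 5.271e-01 5.172e-01 4.070e-01]
```

View pics/end.png

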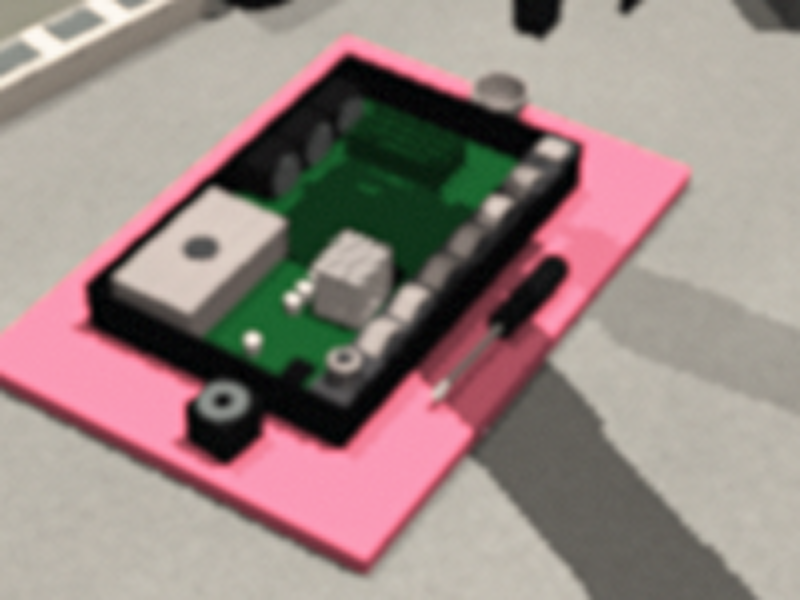

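The fingers are clear at the top (540,20). All six springs stand along the rim from (380,335) to (525,180), and the heat sink, screwdriver, fan and cup are where they were.

```bash
python3 -c "
from plant import r
print(r.finish_job())"
```

```text
the job is handed in; nothing more can be done
None
```

I pressed all six springs in order from the thumbscrew to the lug, each about 3 mm by the measured height and force. In the last picture they all stand free and nothing around the appliance has visibly moved; the job is handed in, but it returned no verdict.

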